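Pull-test a jar stopper, then twist it free and hang it up

TASK

Pull-test the stopper of the amber jar: draw it slowly straight up, without turning it, until the tester's pointer stands between the two prongs of the marker (never far past them), keep it there for two seconds, then ease it slowly back down to rest without letting it snap back. Once it has passed, twist the stopper about three-quarters of a right angle to break it free while the jar is down, lift it out, and hang it upright by its flange between the two rails of the drip rack. Leave the bottle, the small jar and the mortar bowl where they stand.

Things in the scene. Friction and masses are not known exactly. Their poses are not given: they have to be found in the camera images.
- tester: Fixed bench pull tester: grey base 150 x 150 x 20 mm, origin at the centre of its underside, z up. Guide columns (12 mm dia, tops at 110 mm) at y = +-60 mm; scale post (top at 105 mm) at x = 68, y = -32 mm. A spring-held platform on the columns carries a clamped amber jar (72 mm dia, not removable) on the tester's axis; neck top 136 mm above the table at rest.
- platform (a joint): Lift of the platform and jar, in m: 0 = down at rest, up to 0.06. It takes about 4.5 N to leave the rest and 250 N/m more from there. The seated stopper has about 2 mm of free play before the platform follows. It falls back if let go.
- pointer (a point): Steel pointer bar (16 mm wide, 4 mm thick) on the far (+x) edge of the platform, rising with it; point at its tip.
- marker_gap (a point): Black marker on the scale post with two level prongs, one above the other, 14 mm apart inside; point half-way between them. It is set 18 to 34 mm above the resting pointer, differently each time, and does not stop the pointer. The pull is right when the pointer is at this height, within 5 mm.
- seat (a joint): Turn of the stopper's stiff seat (0.12 N m) in the jar's neck about the upright axis, in rad: 0 as seated, positive anticlockwise from above, range -1.5 to 1.5; turns with the stopper. Below about 0.95 rad the stopper's foot is held under the neck's lips and pulling lifts the platform; at 1.1 to 1.4 rad, either way, the stopper lifts straight out.
- stopper_grip (a point): White loose stopper (about 120 g, 82 mm tall). Point at the centre of its upright paddle handle: 44 mm wide along the stopper's x, 14 mm thick along its y, 50 mm tall; z points up. Below the paddle is a round flange 60 mm dia, 8 mm thick, its underside 33 mm below this point. Seated, the flange lies on the jar's neck.
- stopper_flange (a point): Point on the stopper's axis at the underside of its flange, 33 mm below stopper_grip. Below it are the shank (31 mm dia) and the foot, reaching 24 mm down; the foot is a cross bar 46 mm long along the stopper's x and 10 mm wide along y.
- mouth (a point): Centre of the jar's mouth at the top of its neck, moving with the platform; the seated stopper's flange lies on it.
- rack_mid (a point): Fixed steel drip rack: point midway between its two rails at the height of their tops, 60 mm above the table. Rails run along x (140 mm long, 14 mm wide, 42 mm apart inside), 42 mm above a base plate 150 x 100 mm. The stopper hangs with its flange on both rails; its foot passes between them only if the paddle's wide direction is within 40 degrees of the rails.
- bottle_mid (a point): Bystander: amber bottle with black cap, 54 mm dia, 115 mm tall; point 55 mm up.
- jar_mid (a point): Bystander: small amber jar with metal lid, 64 mm dia, 65 mm tall; point 32 mm up.
- mortar_mid (a point): Bystander: white ceramic mortar bowl, 96 mm dia, 55 mm tall; point 28 mm up.
Not all that is in view belongs to the job. What is shaped like the part that bears stopper_grip but blue or red is not meant.

How it is judged:
On the way, in this order (a step that is already met when the one before it is completed fails the run):
1. pulled by the stopper, unturned, the pointer stays between the marker's prongs for 1.5 s (z of pointer in the frame of marker_gap between -0.006 and 0.006 m and value of joint seat between -0.3 and 0.3 rad and z of stopper_flange in the frame of mouth above 0.0003 m and distance between stopper_flange and mouth below 0.008 m), for 1.5 s.
2. the platform is eased back down with the stopper still seated and unturned (value of joint platform below 0.004 m and value of joint seat between -0.4 and 0.4 rad and distance between stopper_flange and mouth below 0.008 m), for 0.1 s.
3. the stopper is twisted free in its seat, with the platform still down (value of joint platform below 0.01 m and distance between stopper_flange and mouth below 0.01 m and (value of joint seat above 0.9 rad or value of joint seat below -0.9 rad)), for 0.05 s.
At the end, for the whole second after the job is handed in: The stopper hangs at rest and upright (within 7 degrees) in the drip rack, its flange on both rails (height within 4 mm, within 10 mm of the middle line and 70 mm of the rack's centre); the tester's platform is down (within 4 mm) (z of stopper_flange in the frame of rack_mid between -0.004 and 0.004 m and x of stopper_flange in the frame of rack_mid between -0.07 and 0.07 m and y of stopper_flange in the frame of rack_mid between -0.01 and 0.01 m and angle between stopper_grip's own z axis and vertical below 0.12 rad and linear speed of stopper below 0.02 m/s and value of joint platform below 0.004 m); the robot touches nothing.
It fails at once if the pull goes far past the mark (pointer more than 15 mm above the middle of the marker) (z of pointer in the frame of marker_gap above 0.015 m).
It fails at once if the platform is jerked up (faster than 0.15 m/s) (velocity of joint platform above 0.15 m/s).
It fails at once if the platform snaps back (faster than 0.2 m/s) (velocity of joint platform below -0.2 m/s).
It fails at once if the bottle, the small jar or the mortar bowl is moved more than 30 mm (distance of any of bottle_mid, jar_mid, mortar_mid from where it was at the start of the episode above 0.03 m).
It also fails if it takes over 64 s, if anything falls off the work surface, if the arm or the gripper's body presses on something with over 40 N, if the wrist force passes 120 N, or if a joint passes its speed limit or range.

ROBOT

A 6-joint arm with a two-finger parallel gripper is mounted at the origin on the work surface. World frame = base frame: x ahead of the robot, y to its left, z up, the work surface at z = 0. Lengths are in m, angles in rad, forces in N, time in s.
With the tool pointing down it reaches from about 0.3 to 0.85 m from the base axis. Payload 4.2 kg.
Tool frame: the origin (TCP) lies midway between the tips of the shut fingers; the grasp point (between the pads) lies 19 mm behind it; y points along the fingers, z is the direction in which the jaws open and shut, and the axes are right-handed (so a half turn about y gives the same grasp; the last joint's range is limited). The gripper opens to 91 mm and grips with 3 to 60 N. Pads are 32 mm wide; open, the fingers measure 118 mm over their backs; the gripper's body (76 mm by 178 mm) begins 60 mm behind the grasp point.
Start: joints at [-0.02, 0.32, 1.565, -0, 1.257, -0.02], TCP at [0.575, 0, 0.214] pointing down, gripper open.
Joint ranges: [-3.11, 3.11], [-0.84, 2.01], [0.21, 2.61], [-1.34, 4.49], [0.05, 2.63], [-2.56, 2.56]. Speed limits (rad/s): [2.57, 2.57, 3.14, 3.14, 3.14, 3.14].

INTERFACE

Orientations are given as a rotation vector (axis times angle).
In Python, from bench import manip gives the robot as it stands. The module is installed in compiled form; this text tells all that it offers.
- The arm moves only by the shell command python3 -m jog 'ROWS' [OPENING] [FORCE]. ROWS is a JSON object of lists of equal length, an entry for each row: "xyz": the shift along the tool's x, y, z in mm, a list of three; "angular": the turn, a rotation vector about the tool's x, y, z in degrees, a list of three. In form: {"xyz": [[dx, dy, dz], ...], "angular": [[wx, wy, wz], ...]}. A call has 1 to 12 rows; each row is the pose to reach, as a shift and turn from the pose commanded when the call began, along the tool's axes at that moment; what a row does not reach only later rows make up. A row lasts 1/12 s, in which the tool goes at most 41.7 mm and 7.16 degrees, less where a joint would pass 70% of its speed; a pose out of reach is approached as far as the arm can. A call with a gripper value outside its range is refused whole. OPENING is the opening, from 0 (shut) to 1 (fully open), set as the call begins (- or left out, the last holds). The fingers move at their own pace and stop on an object; FORCE is the grip in N (left out, the last holds). Time passes only in rows, so rows that repeat a pose let the fingers close. It gives the time, the measured TCP pose, the force and the opening at its end, in the units of the state.
- manip.sense(): the state, without advancing time (a new reading comes with each control period).
- manip.read_camera(name): name is "scene" or "side" or "wrist"; returns a dict with "pixels" (384x512x3 uint8, red, green, blue), "z_map" (384x512 float32, m along the optical axis (not along the pixel's ray), 0 where there is no reading), "K" (3x3 intrinsics, pixels), "R" (3x3) and "t" (3): a world point X has camera coordinates R X + t. Camera axes: x right, y down, z forward; pixel columns grow to the right and rows downward; lengths in m; the calibration is good to about 2 mm. The wrist camera is an equidistant fisheye: a pixel r from the principal point sees the ray r / f radians off the axis. A picture is of the moment at which its call begins.
- manip.close_job(): hands the job in, once; it reports no verdict.
The state is a dict: "time": time; "q": joint angles; "dq": joint speeds; "joint_torque": joint torques, N m; "tool_pos": TCP position; "tcp_rot": TCP orientation; "wrist_force": force on the tool from outside, world axes, zero at the start; "moment": the same for the moment, N m; "finger_gap": finger opening in m.
Only numpy, scipy, OpenCV 4.12 (cv2) and the standard library are available. Lean on these libraries where they do the work, as an engineer would, in place of code of your own. Each camera call takes 0.05 s, during which the arm holds its last target.

## Working session

There is one attempt and no reset: what is moved stays moved. The work goes in short steps, Python scripts to look and compute and a shell command to move; the robot and the scene stay as the last step left them, time stands still between calls to the robot, and variables do not carry over. Pictures are saved under pics/ and viewed, and the job is handed in when it is done.

```bash
mkdir -p pics; cat > h.py <<'E'
import numpy as np,cv2
from bench import manip
from scipy.spatial.transform import Rotation as Ro
def shot(n,f):
    d=manip.read_camera(n); np.savez('pics/'+f+'.npz',**d)
    cv2.imwrite('pics/'+f+'.png',d['pixels'][:,:,::-1]); return d
def load(f): return np.load('pics/'+f+'.npz')
def crop(f,u0,v0,u1,v1,s,out):
    im=cv2.imread('pics/'+f+'.png')[v0:v1,u0:u1]
    cv2.imwrite('pics/'+out+'.png',cv2.resize(im,None,fx=s,fy=s,interpolation=cv2.INTER_CUBIC))
def ray(d,u,v,fish=False):
    K=d['K'];x=(u-K[0,2])/K[0,0];y=(v-K[1,2])/K[1,1]
    if fish:
        r=np.hypot(x,y);c=np.array([x/r*np.sin(r),y/r*np.sin(r),np.cos(r)]) if r>0 else np.array([0,0,1.])
    else: c=np.array([x,y,1.])
    o=-d['R'].T@d['t']; return o,d['R'].T@c,c
def pt(d,u,v,fish=False):
    o,r,c=ray(d,u,v,fish); z=d['z_map'][int(round(v)),int(round(u))]
    return o+r*z/c[2]
def atz(d,u,v,z,fish=False):
    o,r,c=ray(d,u,v,fish); return o+r*(z-o[2])/r[2]
def tri(*L):
    A=np.zeros((3,3));b=np.zeros(3)
    for o,r,c in L:
        r=r/np.linalg.norm(r);P=np.eye(3)-np.outer(r,r);A+=P;b+=P@o
    X=np.linalg.solve(A,b)
    return X,[np.linalg.norm((np.eye(3)-np.outer(r,r)/(r@r))@(X-o)) for o,r,c in L]
E
python3 - <<'E'
from h import *
print(manip.sense())
for n in ['scene','side','wrist']:
    d=shot(n,n+'0'); print(n,d['K'].tolist(),(-d['R'].T@d['t']).round(3), d['R'].round(2).tolist())
E
```

```text
{'time': 0.0, 'q': array([-2.00145208e-02,  3.20321903e-01,  1.56568262e+00, -2.02746753e-05,
        1.25740099e+00, -1.99827998e-02]), 'dq': array([ 0.00136215,  0.00078711, -0.0004015 , -0.0012021 , -0.00077901,
       -0.00011569]), 'joint_torque': array([-5.01459035e-04, -4.12465632e+01, -2.31973493e+01,  7.28826877e-02,
        4.58198413e-02, -1.41870069e-04]), 'tool_pos': array([ 5.74490613e-01, -3.86144000e-06,  2.13101664e-01]), 'tcp_rot': array([-1.21050992,  1.21056124, -1.20834815]), 'wrist_force': array([ 0.04581149, -0.18685412, -1.14468945]), 'moment': array([-0.00982324, -0.00404614,  0.00099382]), 'finger_gap': 0.09137666496466411}
scene [[483.3565255454938, 0.0, 246.20363671887523], [0.0, 483.3565255454938, 194.7160825614266], [0.0, 0.0, 1.0]] [ 1.13  -0.746  0.974] [[0.82, 0.57, -0.02], [0.34, -0.52, -0.78], [-0.46, 0.63, -0.63]]
side [[463.3973222221896, 0.0, 256.7784420359291], [0.0, 463.3973222221896, 186.91314524505086], [0.0, 0.0, 1.0]] [ 0.006 -0.609  0.667] [[0.8, -0.59, -0.01], [-0.33, -0.43, -0.84], [0.49, 0.68, -0.55]]
wrist [[297.3186396354542, 0.0, 255.0100334391697], [0.0, 297.3186396354542, 195.25319028192052], [0.0, 0.0, 1.0]] [0.576 0.08  0.385] [[1.0, -0.0, -0.0], [0.0, -0.96, 0.28], [-0.0, -0.28, -0.96]]
```

View pics/scene0.png

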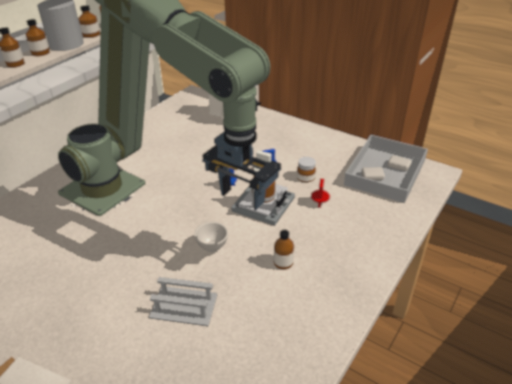

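View pics/side0.png

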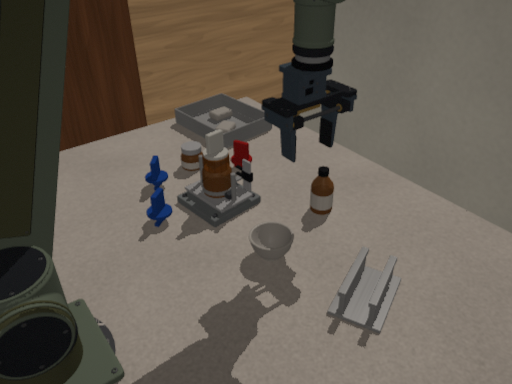

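View pics/wrist0.png

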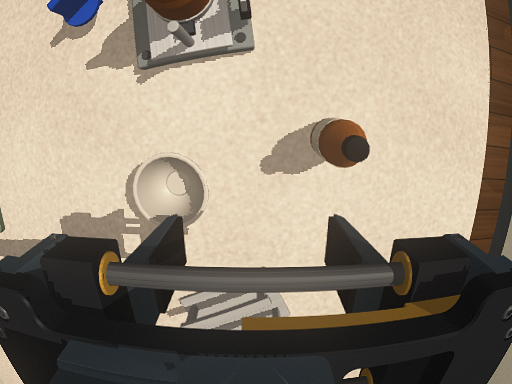

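```bash
python3 - <<'E'
from h import *
crop('side0',170,120,270,225,6,'side0c')
crop('side0',310,230,420,340,6,'side0r')
crop('scene0',195,130,345,240,5,'scene0c')
crop('scene0',140,260,230,330,7,'scene0r')
E
```

```text
(no output)
```

View pics/side0c.png

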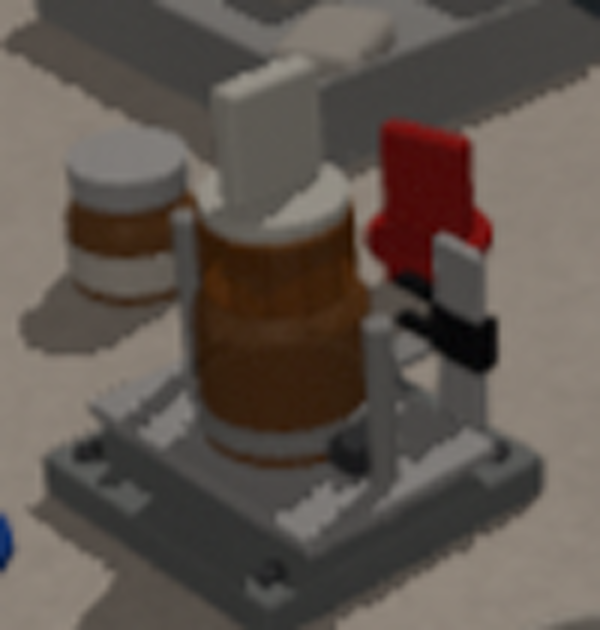

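View pics/side0r.png

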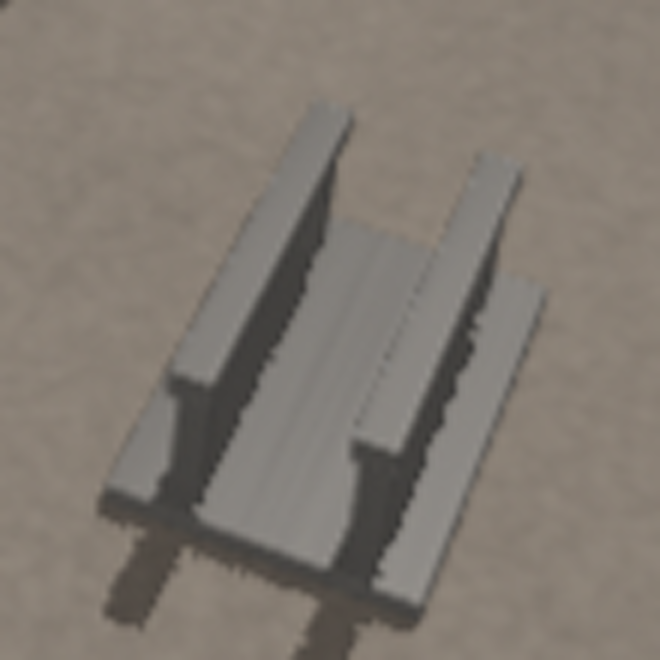

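View pics/scene0c.png

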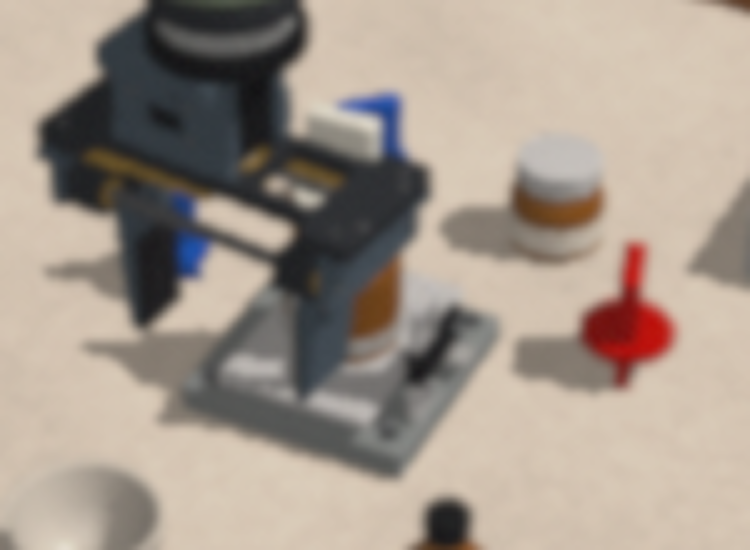

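View pics/scene0r.png

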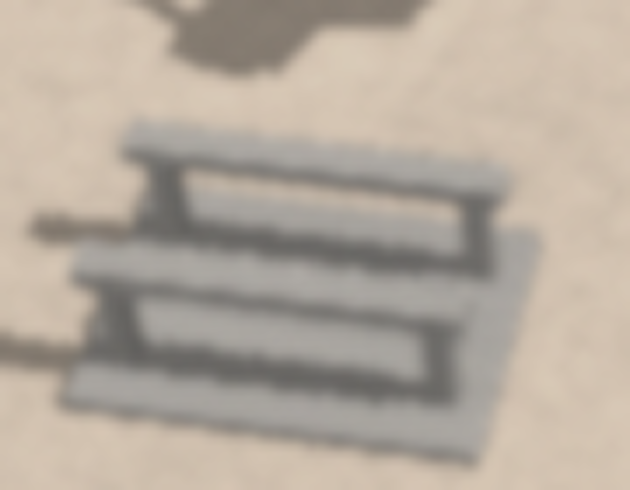

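```bash
python3 - <<'E'
from h import *
d=load('side0'); 
def c(x,y): return 170+x/6,120+y/6
# dense points: classify by height and colour near paddle
H,W=d['z_map'].shape
P=np.zeros((H,W,3))
for v in range(120,225):
    for u in range(140,290): P[v,u]=pt(d,u,v)
px=d['pixels'].astype(int)
m=np.zeros((H,W),bool); m[125:170,200:232]=True
white=(px.max(2)-px.min(2)<40)&(px.max(2)>90)
top=m&(P[:,:,2]>0.15)&(P[:,:,2]<0.3)&white
q=P[top]; print(len(q)); 
q=q[np.linalg.norm(q[:,:2]-np.median(q[:,:2],0),axis=1)<.04]
print(len(q),q.min(0),q.max(0),np.median(q,0))
hi=q[q[:,2]>q[:,2].max()-0.04]
print(hi[:,:2].mean(0)); 
w,V=np.linalg.eigh(np.cov(hi[:,:2].T)); print(w**.5,V, np.degrees(np.arctan2(V[1,1],V[0,1])))
for n,(x,y) in dict(topL=(222,95),topR=(310,66),topmid=(265,80),flangefront=(265,232),base_near=(265,600),base_left=(50,460),base_right=(540,465),post=(460,240),colR=(378,322),colL=(183,215),prU=(412,285),prL=(412,322),marker=(470,345), ptr=(410,350), face=(270,140)).items():
    u,v=c(x,y); print(n,round(u,1),round(v,1),pt(d,u,v).round(4))
def r(x,y): return 310+x/6,230+y/6
for n,(x,y) in dict(A0=(330,112),A1=(192,378),B0=(500,162),B1=(378,440)).items():
    u,v=r(x,y); print(n,round(u,1),round(v,1),pt(d,u,v).round(4),atz(d,u,v,.06).round(4))
s=load('scene0')
def r(x,y): return 140+x/7,260+y/7
for n,(x,y) in dict(A0=(130,140),A1=(500,180),B0=(85,255),B1=(460,305)).items():
    u,v=r(x,y); print(n,round(u,1),round(v,1),pt(s,u,v).round(4),atz(s,u,v,.06).round(4))
E
```

```text
333
333 [0.46618558 0.21195351 0.15016633] [0.51037189 0.22892447 0.19852087] [0.48553464 0.21724378 0.17641023]
[0.48669828 0.2177503 ]
[0.00278116 0.01319949] [[ 0.09114549 -0.99583759]
 [-0.99583759 -0.09114549]] -174.7704902372005
topL 207.0 135.8 [0.4674 0.2153 0.1954]
topR 221.7 131.0 [0.5091 0.2194 0.1931]
topmid 214.2 133.3 [0.486  0.2146 0.1962]
flangefront 214.2 158.7 [0.4724 0.1994 0.1417]
base_near 214.2 220.0 [0.4283 0.1437 0.0192]
base_left 178.3 196.7 [0.4075 0.2779 0.0207]
base_right 260.0 197.5 [0.5802 0.1701 0.0045]
post 246.7 160.0 [0.5624 0.1987 0.107 ]
colR 233.0 173.7 [0.4966 0.1603 0.1112]
colL 200.5 155.8 [0.4795 0.2774 0.1123]
prU 238.7 167.5 [0.5578 0.2284 0.0735]
prL 238.7 173.7 [0.5556 0.2263 0.0572]
marker 248.3 177.5 [0.5581 0.1875 0.064 ]
ptr 238.3 178.3 [0.5607 0.2364 0.0364]
face 215.0 143.3 [0.486  0.2141 0.1709]
A0 365.0 248.7 [ 0.5885 -0.1669  0.0612] [ 0.5896 -0.166   0.06  ]
A1 342.0 293.0 [ 0.4672 -0.2241  0.0612] [ 0.4681 -0.2233  0.06  ]
B0 393.3 257.0 [ 0.613  -0.217   0.0616] [ 0.6147 -0.216   0.06  ]
B1 373.0 303.3 [ 0.4918 -0.2737  0.0618] [ 0.4932 -0.2727  0.06  ]
A0 158.6 280.0 [ 0.4719 -0.2242  0.0581] [ 0.4733 -0.2253  0.06  ]
A1 211.4 285.7 [ 0.5961 -0.1684  0.0633] [ 0.5942 -0.1663  0.06  ]
B0 152.1 296.4 [ 0.4972 -0.273   0.0615] [ 0.4961 -0.2722  0.06  ]
B1 205.7 303.6 [ 0.6185 -0.2186  0.0631] [ 0.6168 -0.2168  0.06  ]
```

```bash
cat >> h.py <<'E'
def tool():
    s=manip.sense(); return np.array(s['tool_pos']),Ro.from_rotvec(s['tcp_rot']).as_matrix(),s
def plan(tgt,yaw):
    """tgt TCP world pos; yaw deg of stopper x axis; jaw axis along stopper y. prints shift mm (tool) & turn deg"""
    p,R,s=tool()
    best=None
    for sg in (1,-1):
        a=np.radians(yaw); z=sg*np.array([-np.sin(a),np.cos(a),0]); y=np.array([0,0,-1.]); x=np.cross(y,z)
        Rt=np.stack([x,y,z],1); w=np.degrees(Ro.from_matrix(R.T@Rt).as_rotvec())
        if best is None or np.linalg.norm(w)<np.linalg.norm(best): best=w
    print('shift',(R.T@(np.array(tgt)-p)*1000).round(1),'turn',best.round(2),'t',round(s['time'],2))
E
python3 - <<'E'
from h import *
p,R,s=tool(); print(R.round(3))
plan([0.487,0.10,0.28],7)
plan([0.487,0.22,0.25],7)
E
crop=1
```

```text
[[ 0.    -0.001  1.   ]
 [-1.    -0.     0.   ]
 [ 0.    -1.    -0.001]]
shift [-100.   -66.6  -87.7] turn [6.0e-02 8.3e+01 6.0e-02] t 0.15
shift [-220.   -36.6  -87.7] turn [6.0e-02 8.3e+01 6.0e-02] t 0.15
```

```bash
python3 -m jog '{"xyz":[[-19,-4,-8],[-38,-8,-16],[-57,-12,-24],[-76,-16,-32],[-95,-20,-40],[-114,-24,-48],[-133,-28,-56],[-152,-32,-64],[-171,-36,-72],[-190,-40,-80],[-209,-44,-86],[-221,-47,-88]],"angular":[[0,7,0],[0,14,0],[0,21,0],[0,28,0],[0,35,0],[0,42,0],[0,49,0],[0,56,0],[0,63,0],[0,70,0],[0,77,0],[0,83,0]]}' 1
python3 -m jog '{"xyz":[[0,0,0],[0,0,0]],"angular":[[0,0,0],[0,0,0]]}'
python3 - <<'E'
from h import *
for n in ['scene','side','wrist']: shot(n,n+'1')
print(manip.sense()['q'])
crop('side1',170,100,270,225,5,'side1c')
crop('scene1',195,100,345,240,5,'scene1c')
E
```

```text
time: 1.15
tool_pos: [0.486, 0.2226, 0.2611]
tcp_rot: [-0.128, 2.162, -2.16]
wrist_force: [0.1, 0.5, 0.1]
finger_gap: 0.0914
time: 1.32
tool_pos: [0.4868, 0.2211, 0.2607]
tcp_rot: [-0.136, 2.156, -2.157]
wrist_force: [0.3, -0.7, -0.0]
finger_gap: 0.0913
[ 4.03190719e-01  2.29428447e-01  1.57336844e+00 -4.72814232e-04
  1.33976922e+00  1.85110816e+00]
```

View pics/wrist1.png

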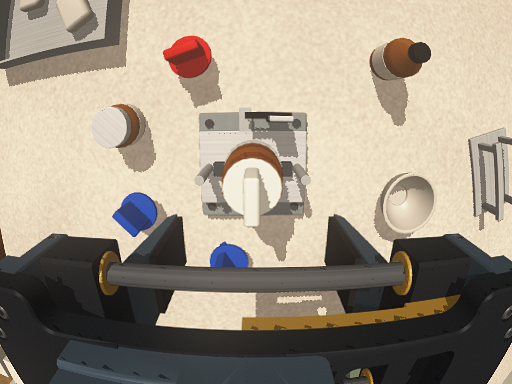

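View pics/scene1c.png

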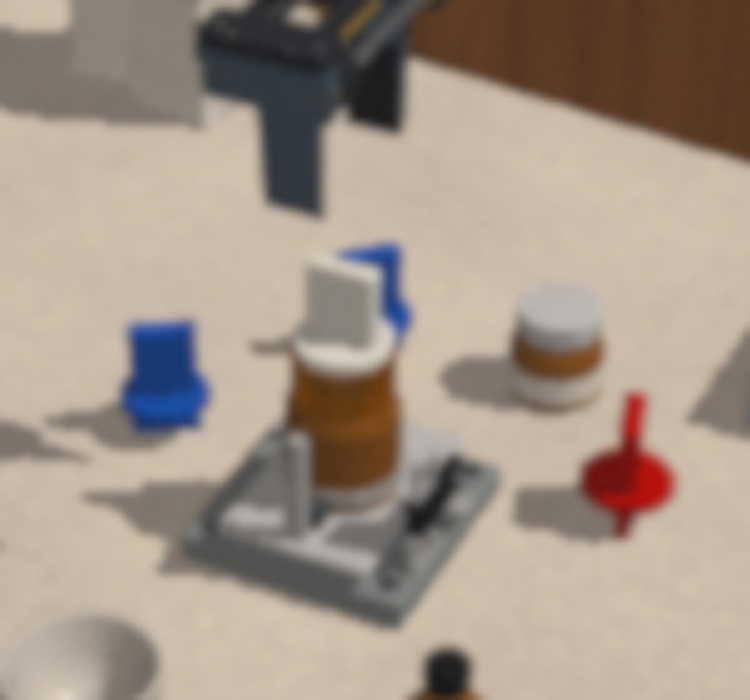

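View pics/side1c.png

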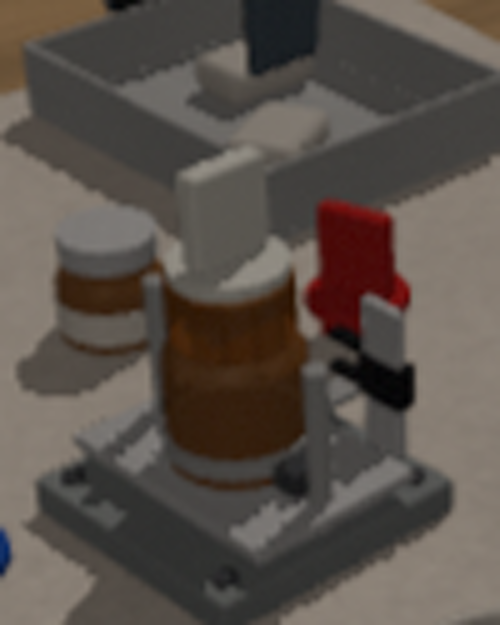

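```bash
python3 - <<'E'
from h import *
a=cv2.imread('pics/side1.png')[122:167,197:237]; b=cv2.imread('pics/scene1.png')[145:180,248:283]; c=cv2.imread('pics/wrist1.png')[150:230,210:290]
L=[cv2.resize(a,(355,400),interpolation=cv2.INTER_CUBIC)]
cv2.imwrite('pics/p1.png',cv2.resize(a,None,fx=12,fy=12,interpolation=cv2.INTER_CUBIC))
cv2.imwrite('pics/p2.png',cv2.resize(b,None,fx=14,fy=14,interpolation=cv2.INTER_CUBIC))
cv2.imwrite('pics/p3.png',cv2.resize(c,None,fx=7,fy=7,interpolation=cv2.INTER_CUBIC))
crop('side1',222,155,262,200,12,'m1')
crop('wrist1',190,100,320,225,5,'m3')
E
```

```text
(no output)
```

View pics/p1.png

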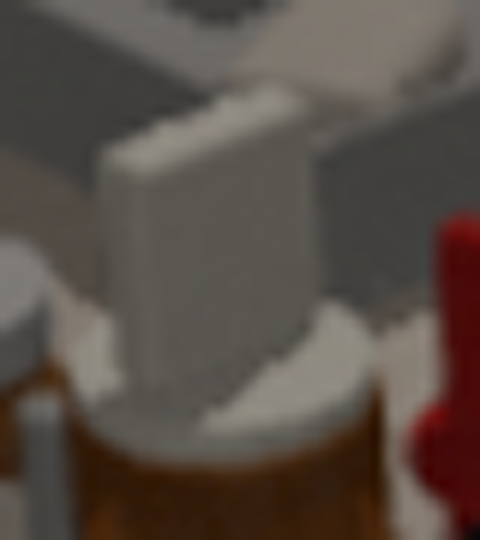

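View pics/p2.png

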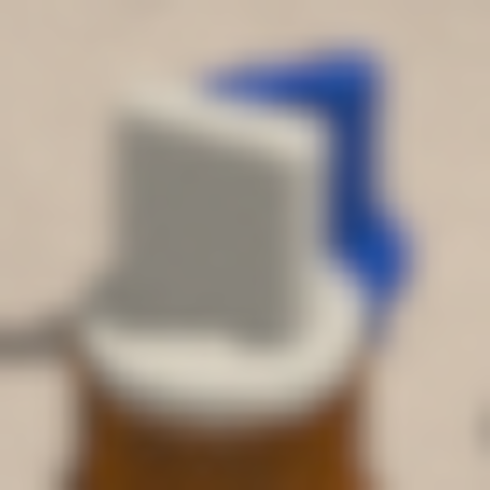

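View pics/p3.png

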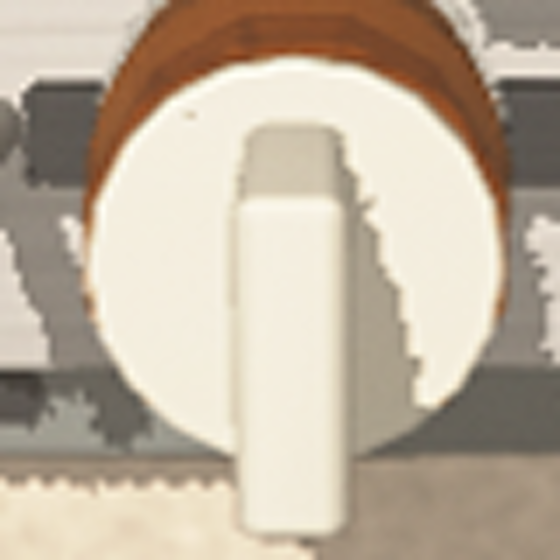

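View pics/m1.png

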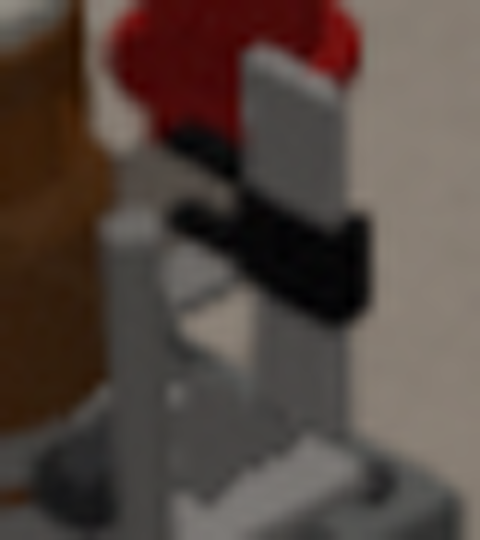

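View pics/m3.png

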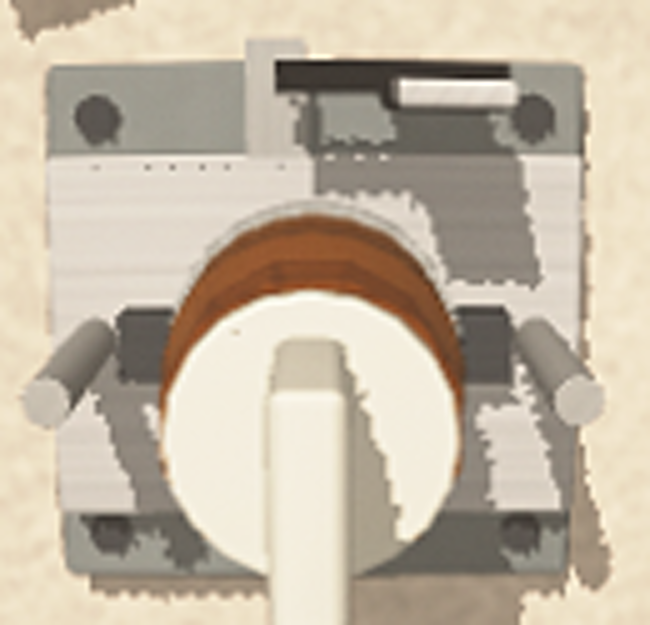

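```bash
python3 - <<'E'
from h import *
s,c,w=load('side1'),load('scene1'),load('wrist1')
def S(x,y): return 197+x/12-.5+.04,122+y/12-.5+.04
def C(x,y): return 248+x/14-.46,145+y/14-.46
def Wc(x,y): return 210+x/7-.43,150+y/7-.43
# top corners: near(-y) left(-x): , near right
pts={'-x-y':(S(152,178),C(128,115),Wc(345,528)),'+x-y':(S(305,112),C(308,152),Wc(343,205)),'+x+y':(S(275,90),None,Wc(240,203)),'-x+y':(S(108,155),None,Wc(243,528))}
X={}
for k,(a,b,e) in pts.items():
    L=[ray(s,*a)]+([ray(c,*b)] if b else [])+[ray(w,*e,True)]
    X[k],r=tri(*L); print(k,X[k].round(4),np.round(r,4), 'wrist@z.194',atz(w,*e,.194,True).round(4),'side',atz(s,*a,.194).round(4), 'scene',atz(c,*b,.194).round(4) if b else '')
print(sum(X.values())/4)
# wrist flange circle from picture crop: left 88 right 503 at row ~260
for n,(x,y) in dict(fl=(90,265),fr=(503,265),ft=(297,57)).items(): print(n,atz(w,*Wc(x,y),.144,True).round(4))
W=w['z_map']
def M(x,y): return 190+x/5-.4,100+y/5-.4
for n,(x,y) in dict(ptr_end=(275,48),ptr=(272,120),prong1=(330,75),prong2=(290,75),post=(455,93),colL=(45,405),colR=(580,402)).items(): print(n,pt(w,*M(x,y),True).round(4))
print('side pixels')
for v in range(163,184):
    print(v,[(u,*(pt(s,u,v)[[0,1,2]]*1000).round(0).astype(int),int(s['pixels'][v,u].mean())) for u in (236,237,238,239,240)])
E
```

```text
-x-y [0.4719 0.215  0.1923] [0.0009 0.001  0.0014] wrist@z.194 [0.4712 0.2156 0.194 ] side [0.4713 0.2123 0.194 ] scene [0.4744 0.2115 0.194 ]
+x-y [0.5114 0.2214 0.1924] [0.0004 0.0007 0.0005] wrist@z.194 [0.5116 0.221  0.194 ] side [0.5091 0.2181 0.194 ] scene [0.5128 0.2203 0.194 ]
+x+y [0.5107 0.2327 0.1927] [0.0007 0.0007] wrist@z.194 [0.5104 0.2331 0.194 ] side [0.5097 0.2297 0.194 ] scene 
-x+y [0.47   0.2277 0.1934] [0.0008 0.0008] wrist@z.194 [0.4696 0.2281 0.194 ] side [0.4697 0.2257 0.194 ] scene 
[0.4909841  0.22417843 0.19269318]
fl [0.4869 0.254  0.144 ]
fr [0.4941 0.195  0.144 ]
ft [0.5204 0.228  0.144 ]
ptr_end [0.5666 0.2445 0.0383]
ptr [0.5475 0.243  0.0375]
prong1 [0.5617 0.2295 0.0743]
prong2 [0.5606 0.2389 0.0739]
post [0.5618 0.2021 0.1054]
colL [0.4827 0.284  0.1124]
colR [0.4979 0.1652 0.1117]
side pixels
163 [(236, np.int64(604), np.int64(311), np.int64(32), 31), (237, np.int64(608), np.int64(312), np.int64(30), 31), (238, np.int64(609), np.int64(309), np.int64(32), 32), (239, np.int64(613), np.int64(309), np.int64(30), 31), (240, np.int64(611), np.int64(302)
[... 4910 characters left out ...]
t64(272), np.int64(2), 115), (239, np.int64(584), np.int64(270), np.int64(2), 126), (240, np.int64(586), np.int64(267), np.int64(3), 129)]
182 [(236, np.int64(559), np.int64(245), np.int64(22), 66), (237, np.int64(561), np.int64(244), np.int64(21), 106), (238, np.int64(581), np.int64(269), np.int64(1), 125), (239, np.int64(581), np.int64(265), np.int64(3), 128), (240, np.int64(585), np.int64(266), np.int64(1), 128)]
183 [(236, np.int64(557), np.int64(242), np.int64(21), 52), (237, np.int64(558), np.int64(240), np.int64(21), 74), (238, np.int64(560), np.int64(238), np.int64(22), 100), (239, np.int64(580), np.int64(264), np.int64(1), 117), (240, np.int64(582), np.int64(262), np.int64(1), 126)]
```

```bash
python3 - <<'E'
from h import *
plan([0.4905,0.224,0.154],7.6)
plan([0.4905,0.224,0.25],7.6)
E
```

```text
shift [ -4.  106.5  -3.5] turn [-0.04 -0.55  0.05] t 1.47
shift [-4.  10.5 -3.5] turn [-0.04 -0.55  0.05] t 1.47
```

```bash
python3 -m jog '{"xyz":[[-4,10,-3.5],[-4,30,-3.5],[-4,50,-3.5],[-4,70,-3.5],[-4,85,-3.5],[-4,96,-3.5],[-4,103,-3.5],[-4,106.5,-3.5],[-4,106.5,-3.5],[-4,106.5,-3.5]],"angular":[[0,-0.5,0],[0,-0.5,0],[0,-0.5,0],[0,-0.5,0],[0,-0.5,0],[0,-0.5,0],[0,-0.5,0],[0,-0.5,0],[0,-0.5,0],[0,-0.5,0]]}' 
python3 - <<'E'
from h import *
plan([0.4905,0.224,0.154],7.6)
shot('wrist','wrist2');shot('side','side2');shot('scene','scene2');crop('wrist2',130,100,390,320,3,'w2c')
crop('scene2',210,120,310,230,5,'s2c')
E
```

```text
time: 2.3
tool_pos: [0.491, 0.225, 0.1547]
tcp_rot: [-0.14, 2.154, -2.153]
wrist_force: [-0.3, -0.3, 1.0]
finger_gap: 0.0916
shift [0.6 0.7 0.9] turn [ 0.01 -0.1  -0.04] t 2.3
```

View pics/w2c.png

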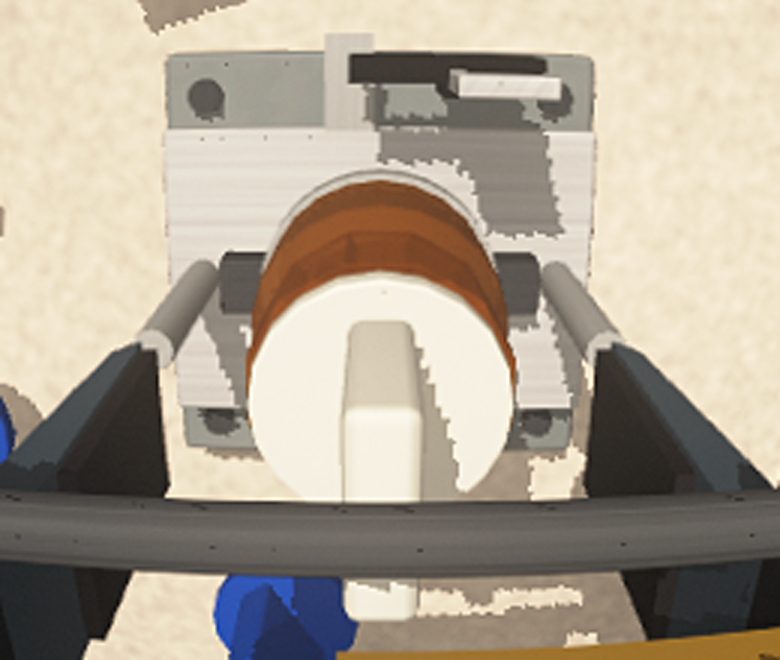

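View pics/s2c.png

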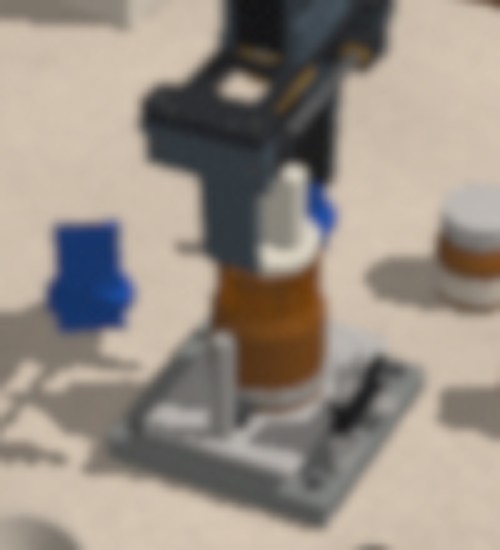

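```bash
python3 -m jog '{"xyz":[[0,0,0],[0,0,0],[0,0,0],[0,0,0],[0,0,0],[0,0,0],[0,0,0],[0,0,0],[0,0,0],[0,0,0]],"angular":[[0,0,0],[0,0,0],[0,0,0],[0,0,0],[0,0,0],[0,0,0],[0,0,0],[0,0,0],[0,0,0],[0,0,0]]}' 0 55
python3 -c "
from h import *
print(manip.sense()['moment'])"
```

```text
time: 3.28
tool_pos: [0.4906, 0.225, 0.1544]
tcp_rot: [-0.141, 2.154, -2.154]
wrist_force: [-0.8, 0.1, 0.4]
finger_gap: 0.0274
[ 0.04981796  0.19521503 -0.03972105]
```

```bash
python3 -m jog '{"xyz":[[0,0,0],[0,0,0],[0,0,0],[0,0,0],[0,0,0],[0,0,0]],"angular":[[0,0,0],[0,0,0],[0,0,0],[0,0,0],[0,0,0],[0,0,0]]}' 0 55
python3 -c "
from h import *
print(manip.sense()['moment'])"
```

```text
time: 3.78
tool_pos: [0.4905, 0.2249, 0.1544]
tcp_rot: [-0.141, 2.154, -2.154]
wrist_force: [-0.4, -1.1, -0.6]
finger_gap: 0.0137
[-0.04954805  0.09258695  0.04027104]
```

```bash
python3 -m jog '{"xyz":[[0,-1,0],[0,-2,0],[0,-3,0],[0,-4.5,0],[0,-6,0],[0,-7.5,0],[0,-9,0],[0,-10.5,0],[0,-12,0],[0,-13.5,0],[0,-15,0],[0,-15,0]],"angular":[[0,0,0],[0,0,0],[0,0,0],[0,0,0],[0,0,0],[0,0,0],[0,0,0],[0,0,0],[0,0,0],[0,0,0],[0,0,0],[0,0,0]]}' 
python3 - <<'E'
from h import *
s=manip.sense();print(s['wrist_force'],s['finger_gap'])
shot('side','side3');crop('side3',195,115,265,200,7,'side3c')
E
```

```text
time: 4.78
tool_pos: [0.4903, 0.2249, 0.1695]
tcp_rot: [-0.142, 2.154, -2.154]
wrist_force: [0.1, -0.1, -7.8]
finger_gap: 0.0134
[ 0.11978995 -0.14699508 -7.83800804] 0.013428540174622005
```

View pics/side3c.png

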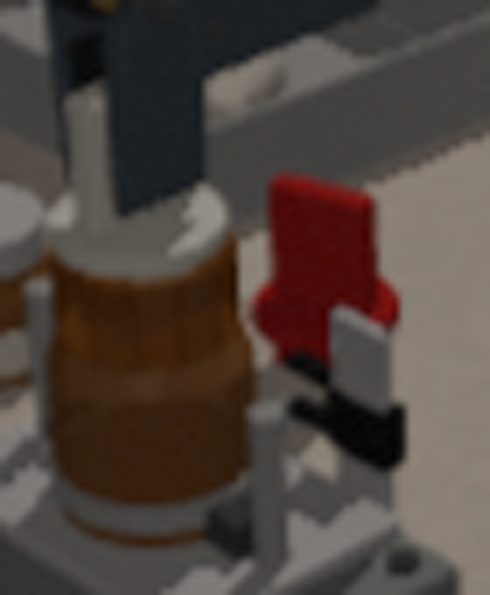

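```bash
python3 -m jog '{"xyz":[[0,-1,0],[0,-2,0],[0,-3,0],[0,-4.5,0],[0,-6,0],[0,-7.5,0],[0,-9,0],[0,-10.5,0],[0,-12,0],[0,-13,0],[0,-13.5,0],[0,-13.5,0]],"angular":[[0,0,0],[0,0,0],[0,0,0],[0,0,0],[0,0,0],[0,0,0],[0,0,0],[0,0,0],[0,0,0],[0,0,0],[0,0,0],[0,0,0]]}' 
python3 - <<'E'
from h import *
s=manip.sense();print(s['wrist_force'],s['finger_gap'])
d=shot('side','side4');crop('side4',225,150,265,195,12,'side4c')
w=shot('wrist','wrist4');crop('wrist4',190,80,330,200,5,'wrist4c')
E
```

```text
time: 5.83
tool_pos: [0.4903, 0.2249, 0.1828]
tcp_rot: [-0.142, 2.154, -2.154]
wrist_force: [0.4, 0.8, -11.1]
finger_gap: 0.0138
[  0.37427831   0.7537308  -11.07370152] 0.013841569851159244
```

View pics/side4c.png

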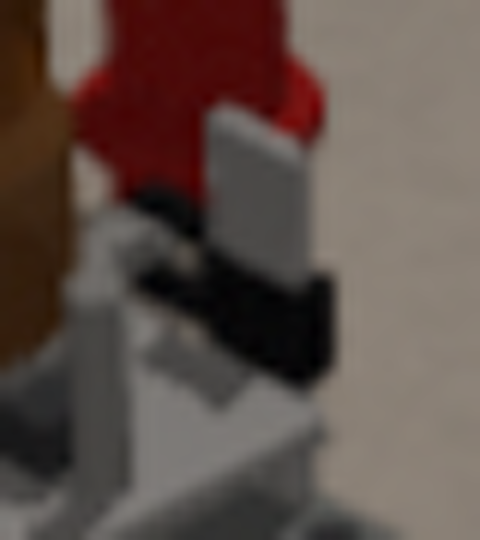

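View pics/wrist4c.png

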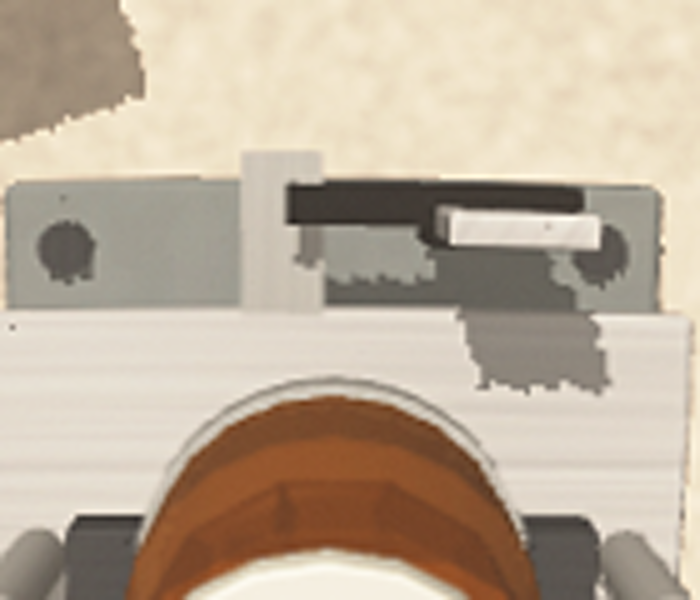

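```bash
python3 - <<'E'
from h import *
d=load('side4');w=load('wrist4')
for v in range(164,178):
    print(v,[(u,*[int(round(k)) for k in pt(d,u,v)*1000],int(d['pixels'][v,u].mean())) for u in (233,235,236,237,238,239)])
def M(x,y): return 190+x/5-.4,80+y/5-.4
for n,(x,y) in dict(ptr_end=(265,165),ptr=(270,280),ptr2=(265,200),prong1=(330,203),prong2=(400,203),low=(312,245),low2=(308,235)).items(): print(n,pt(w,*M(x,y),True).round(4))
E
```

```text
164 [(233, 622, 354, 3, 99), (235, 605, 317, 26, 31), (236, 606, 315, 26, 30), (237, 563, 244, 74, 28), (238, 609, 309, 28, 29), (239, 611, 307, 28, 32)]
165 [(233, 620, 351, 2, 112), (235, 557, 243, 74, 26), (236, 555, 236, 78, 25), (237, 560, 239, 75, 22), (238, 561, 235, 77, 24), (239, 563, 235, 76, 26)]
166 [(233, 615, 345, 3, 103), (235, 554, 240, 74, 27), (236, 557, 239, 73, 13), (237, 555, 231, 78, 14), (238, 560, 234, 75, 13), (239, 560, 229, 77, 16)]
167 [(233, 612, 339, 3, 91), (235, 560, 249, 65, 72), (236, 557, 239, 71, 42), (237, 556, 234, 73, 14), (238, 557, 231, 74, 8), (239, 558, 227, 75, 10)]
168 [(233, 554, 248, 64, 97), (235, 557, 244, 65, 99), (236, 559, 243, 65, 91), (237, 561, 241, 65, 73), (238, 558, 232, 71, 42), (239, 558, 227, 73, 16)]
169 [(233, 550, 243, 65, 105), (235, 554, 240, 65, 107), (236, 557, 239, 64, 93), (237, 558, 236, 66, 77), (238, 561, 236, 64, 73), (239, 560, 231, 67, 46)]
170 [(233, 547, 238, 66, 107), (235, 553, 239, 63, 85), (236, 552, 232, 67, 71), (237, 556, 233, 65, 64), (238, 561, 237, 61, 73), (239, 562, 234, 62, 64)]
171 [(233, 544,
[... 572 characters left out ...]
, 10), (239, 556, 225, 57, 11)]
175 [(233, 497, 162, 107, 79), (235, 538, 217, 64, 91), (236, 595, 300, 3, 89), (237, 598, 299, 2, 69), (238, 600, 298, 2, 52), (239, 556, 225, 54, 32)]
176 [(233, 495, 157, 107, 69), (235, 535, 212, 65, 94), (236, 538, 212, 64, 109), (237, 540, 211, 64, 102), (238, 599, 296, 0, 84), (239, 602, 296, -1, 67)]
177 [(233, 495, 159, 104, 69), (235, 533, 209, 64, 89), (236, 533, 205, 66, 115), (237, 538, 207, 64, 118), (238, 538, 203, 65, 92), (239, 541, 203, 65, 76)]
ptr_end [0.5664 0.2477 0.0637]
ptr [0.5442 0.2439 0.065 ]
ptr2 [0.5596 0.2468 0.0646]
prong1 [0.561  0.2344 0.0752]
prong2 [0.5627 0.2214 0.0741]
low [0.552  0.2367 0.0642]
low2 [0.5538 0.2377 0.0642]
```

```bash
python3 -m jog '{"xyz":[[0,-0.5,0],[0,-1,0],[0,-1.5,0],[0,-1.5,0],[0,-1.5,0],[0,-1.5,0],[0,-1.5,0],[0,-1.5,0],[0,-1.5,0],[0,-1.5,0],[0,-1.5,0],[0,-1.5,0]],"angular":[[0,0,0],[0,0,0],[0,0,0],[0,0,0],[0,0,0],[0,0,0],[0,0,0],[0,0,0],[0,0,0],[0,0,0],[0,0,0],[0,0,0]]}' 
python3 - <<'E'
from h import *
d=shot('side','side5');crop('side5',225,150,265,195,12,'side5c')
for v in range(164,176): print(v,[int(d['pixels'][v,u].mean()) for u in (233,234,235,236,237,238,239,240)])
E
python3 -m jog '{"xyz":[[0,0,0],[0,0,0],[0,0,0],[0,0,0],[0,0,0],[0,0,0],[0,0,0],[0,0,0],[0,0,0],[0,0,0],[0,0,0],[0,0,0]],"angular":[[0,0,0],[0,0,0],[0,0,0],[0,0,0],[0,0,0],[0,0,0],[0,0,0],[0,0,0],[0,0,0],[0,0,0],[0,0,0],[0,0,0]]}' 
```

```text
time: 6.93
tool_pos: [0.4904, 0.2249, 0.1844]
tcp_rot: [-0.142, 2.154, -2.154]
wrist_force: [-1.3, -0.8, -11.7]
finger_gap: 0.0135
164 [99, 57, 30, 30, 27, 29, 34, 33]
165 [112, 66, 27, 24, 21, 23, 25, 29]
166 [102, 70, 35, 13, 12, 14, 15, 19]
167 [94, 93, 76, 42, 15, 9, 13, 16]
168 [101, 106, 101, 90, 59, 31, 16, 12]
169 [108, 107, 92, 86, 68, 55, 38, 13]
170 [107, 92, 70, 64, 65, 68, 66, 62]
171 [99, 75, 65, 54, 45, 48, 63, 74]
172 [96, 85, 62, 35, 13, 14, 35, 51]
173 [104, 102, 69, 25, 7, 9, 12, 20]
174 [100, 98, 81, 56, 29, 11, 10, 13]
175 [80, 77, 93, 101, 86, 58, 30, 12]
time: 7.98
tool_pos: [0.4904, 0.2249, 0.1844]
tcp_rot: [-0.141, 2.154, -2.154]
wrist_force: [-2.8, -0.5, -11.4]
finger_gap: 0.0136
```

View pics/side5c.png

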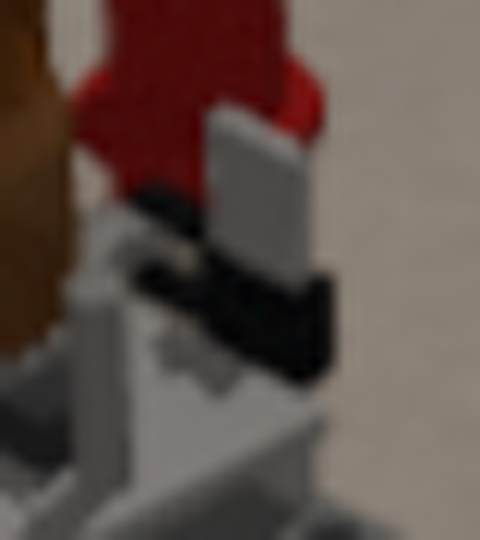

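```bash
python3 -m jog '{"xyz":[[0,0,0],[0,0,0],[0,0,0],[0,0,0],[0,0,0],[0,0,0],[0,0,0],[0,0,0],[0,0,0],[0,0,0],[0,0,0],[0,0,0]],"angular":[[0,0,0],[0,0,0],[0,0,0],[0,0,0],[0,0,0],[0,0,0],[0,0,0],[0,0,0],[0,0,0],[0,0,0],[0,0,0],[0,0,0]]}' 
python3 -m jog '{"xyz":[[0,1,0],[0,2,0],[0,3.5,0],[0,5,0],[0,6.5,0],[0,8,0],[0,9.5,0],[0,11,0],[0,12.5,0],[0,14,0],[0,15.5,0],[0,17,0]],"angular":[[0,0,0],[0,0,0],[0,0,0],[0,0,0],[0,0,0],[0,0,0],[0,0,0],[0,0,0],[0,0,0],[0,0,0],[0,0,0],[0,0,0]]}' 
python3 -m jog '{"xyz":[[0,1.5,0],[0,3,0],[0,4.5,0],[0,6,0],[0,7.5,0],[0,9,0],[0,10,0],[0,11,0],[0,12,0],[0,12.5,0],[0,13,0],[0,13,0]],"angular":[[0,0,0],[0,0,0],[0,0,0],[0,0,0],[0,0,0],[0,0,0],[0,0,0],[0,0,0],[0,0,0],[0,0,0],[0,0,0],[0,0,0]]}' 
```

```text
time: 8.98
tool_pos: [0.4904, 0.2249, 0.1844]
tcp_rot: [-0.141, 2.154, -2.154]
wrist_force: [-3.5, -1.2, -11.2]
finger_gap: 0.0136
time: 9.98
tool_pos: [0.491, 0.2251, 0.1677]
tcp_rot: [-0.14, 2.153, -2.153]
wrist_force: [-4.0, -1.7, -7.4]
finger_gap: 0.014
time: 10.98
tool_pos: [0.4919, 0.2255, 0.1553]
tcp_rot: [-0.137, 2.153, -2.151]
wrist_force: [0.4, 1.0, -1.8]
finger_gap: 0.0136
```

```bash
python3 -m jog '{"xyz":[[0,0,0],[0,0,0],[0,0,0],[0,0,0],[0,0,0],[0,0,0],[0,0,0],[0,0,0]],"angular":[[0,-4,0],[0,-8,0],[0,-13,0],[0,-18,0],[0,-23,0],[0,-28,0],[0,-33,0],[0,-35,0]]}' 
python3 -c "
from h import *
s=manip.sense();print(s['moment'],s['wrist_force'],s['q'])"
```

```text
time: 11.65
tool_pos: [0.4918, 0.2257, 0.1554]
tcp_rot: [-0.694, 1.786, -1.785]
wrist_force: [0.6, 0.7, -2.2]
finger_gap: 0.0136
[ 0.15160567  0.04243177 -0.17899587] [ 0.57277989  0.69894554 -2.16010925] [4.08654102e-01 3.09574821e-01 1.73576312e+00 5.40222619e-04
 1.09253550e+00 1.23456673e+00]
```

```bash
python3 -m jog '{"xyz":[[0,0,0],[0,0,0],[0,0,0],[0,0,0],[0,0,0],[0,0,0],[0,0,0],[0,0,0],[0,0,0],[0,0,0]],"angular":[[0,-4,0],[0,-8,0],[0,-13,0],[0,-18,0],[0,-23,0],[0,-28,0],[0,-33,0],[0,-36,0],[0,-36,0],[0,-36,0]]}' 
python3 - <<'E'
from h import *
p,R,s=tool();print(s['moment'],s['wrist_force'],s['q']); z=R[:,2]; print('jaw dir',np.degrees(np.arctan2(z[1],z[0])), R[:,1])
shot('wrist','wrist6');shot('scene','scene6');crop('scene6',210,120,310,230,6,'s6c');crop('wrist6',130,100,390,320,3,'w6c')
E
```

```text
time: 12.48
tool_pos: [0.4904, 0.2258, 0.155]
tcp_rot: [-1.105, 1.358, -1.355]
wrist_force: [-2.4, 2.2, -1.4]
finger_gap: 0.014
[ 0.52599669  0.65376067 -0.07757286] [-2.41441369  2.22645499 -1.36288675] [4.09197879e-01 3.09550344e-01 1.73679342e+00 1.67214099e-03
 1.09434256e+00 6.10927691e-01]
jaw dir -11.602162591896377 [ 2.40814552e-04  1.72406053e-03 -9.99998485e-01]
```

View pics/s6c.png

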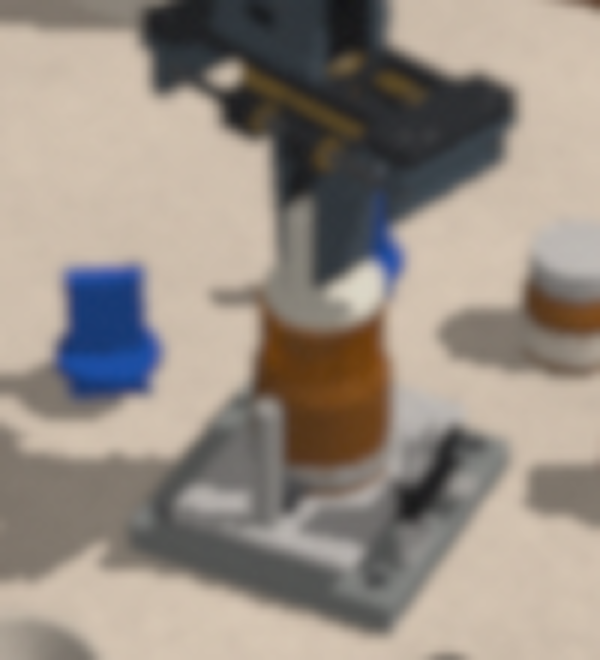

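View pics/w6c.png

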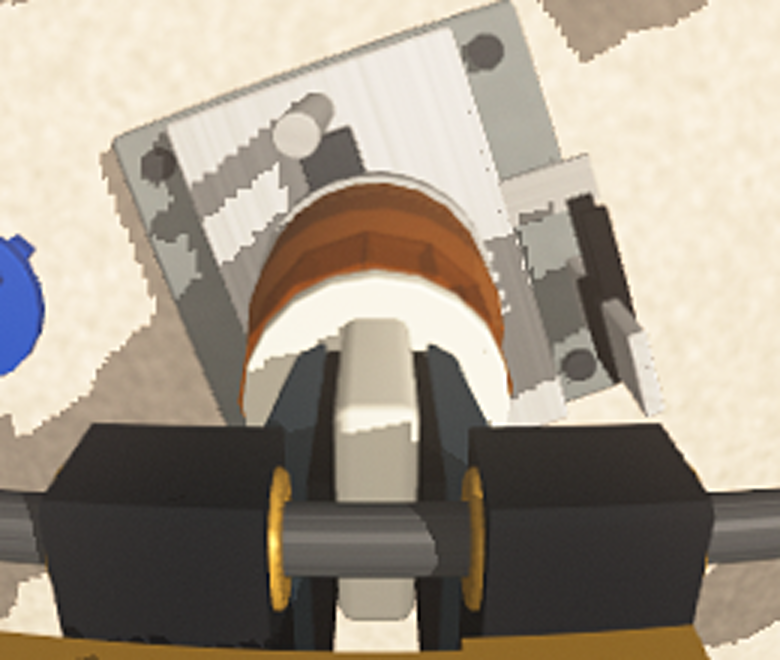

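```bash
python3 -m jog '{"xyz":[[0,-1,0],[0,-2,0],[0,-3,0],[0,-4,0],[0,-5,0],[0,-6,0],[0,-6,0]],"angular":[[0,0,0],[0,0,0],[0,0,0],[0,0,0],[0,0,0],[0,0,0],[0,0,0]]}' 
python3 -c "
from h import *
s=manip.sense();print(s['moment'],s['wrist_force'])"
```

```text
time: 13.17
tool_pos: [0.4904, 0.2247, 0.1606]
tcp_rot: [-1.108, 1.355, -1.356]
wrist_force: [-3.7, 1.1, -1.2]
finger_gap: 0.0137
[ 0.07523492  0.82619411 -0.03582238] [-3.68016517  1.1113405  -1.16107824]
```

```bash
python3 -m jog '{"xyz":[[0,-2,0],[0,-4,0],[0,-6,0],[0,-8,0],[0,-10,0],[0,-13,0],[0,-16,0],[0,-19,0],[0,-22,0],[0,-26,0],[0,-31,0],[0,-38,0]],"angular":[[0,0,0],[0,0,0],[0,0,0],[0,0,0],[0,0,0],[0,0,0],[0,0,0],[0,0,0],[0,0,0],[0,0,0],[0,0,0],[0,0,0]]}' 
python3 - <<'E'
from h import *
s=manip.sense();print(s['moment'],s['wrist_force'])
shot('side','side7');shot('scene','scene7');crop('side7',170,80,270,225,4,'side7c');crop('scene7',200,80,320,230,4,'scene7c')
a=cv2.imread('pics/side7c.png');b=cv2.imread('pics/scene7c.png');h=max(a.shape[0],b.shape[0])
o=np.zeros((h,a.shape[1]+b.shape[1],3),np.uint8);o[:a.shape[0],:a.shape[1]]=a;o[:b.shape[0],a.shape[1]:]=b
cv2.imwrite('pics/c7.png',cv2.resize(o,None,fx=.85,fy=.85))
E
```

```text
time: 14.17
tool_pos: [0.4903, 0.2249, 0.1987]
tcp_rot: [-1.108, 1.356, -1.356]
wrist_force: [0.3, 0.9, -0.5]
finger_gap: 0.0137
[ 0.02473197  0.0546077  -0.03339393] [ 0.2954181   0.93332207 -0.50980805]
```

View pics/c7.png

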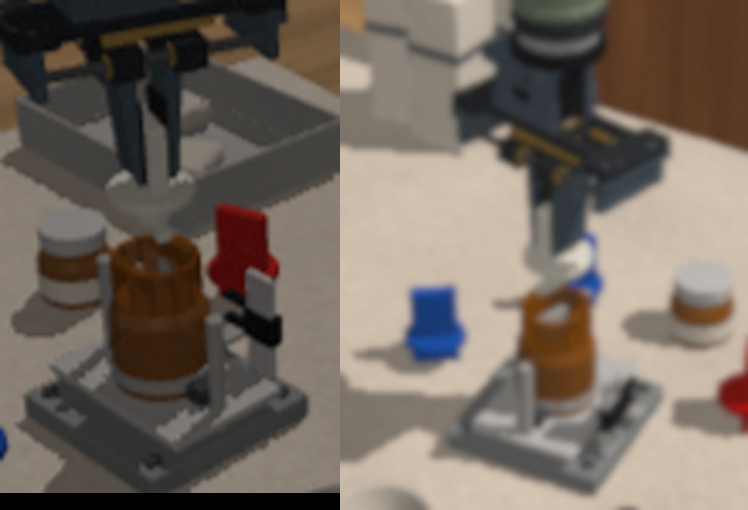

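```bash
python3 - <<'E'
from h import *
plan([0.543,-0.2205,0.20],25.2)
E
```

```text
shift [ 4.266e+02 -4.000e-01  1.395e+02] turn [-0.09 53.3  -0.16] t 14.27
```

```bash
python3 -m jog '{"xyz":[[5,-8,2],[18,-16,6],[36,-25,12],[56,-30,18],[78,-30,25],[102,-30,33],[126,-30,41],[150,-30,49],[174,-30,57],[198,-30,65],[222,-30,73],[246,-30,80]],"angular":[[0,1,0],[0,3,0],[0,6,0],[0,9,0],[0,13,0],[0,17,0],[0,21,0],[0,25,0],[0,29,0],[0,33,0],[0,37,0],[0,41,0]]}' 
python3 -c "
from h import *
plan([0.543,-0.2205,0.20],25.2)"
```

```text
time: 15.27
tool_pos: [0.5197, -0.0345, 0.2292]
tcp_rot: [-0.621, 1.847, -1.849]
wrist_force: [0.8, 0.6, -1.7]
finger_gap: 0.0138
shift [ 93.8  29.4 162.3] turn [-0.05 11.97 -0.02] t 15.27
```

```bash
python3 -m jog '{"xyz":[[12,2,20],[23,5,39],[34,8,58],[45,11,77],[55,14,95],[65,17,112],[74,20,127],[81,23,139],[86,26,147],[88,28,152],[88,28,152],[88,28,152]],"angular":[[0,2,0],[0,4,0],[0,6,0],[0,8,0],[0,10,0],[0,12,0],[0,12,0],[0,12,0],[0,12,0],[0,12,0],[0,12,0],[0,12,0]]}' 
python3 - <<'E'
from h import *
plan([0.543,-0.2205,0.20],25.2)
shot('side','side8');shot('scene','scene8');shot('wrist','wrist8')
crop('side8',310,150,430,340,3,'side8c');crop('scene8',130,190,240,330,5,'scene8c')
E
```

```text
time: 16.27
tool_pos: [0.5425, -0.2059, 0.2004]
tcp_rot: [-0.447, 1.976, -1.974]
wrist_force: [0.4, 0.7, -2.0]
finger_gap: 0.014
shift [ 5.8  0.4 13.4] turn [0.04 0.29 0.  ] t 16.27
```

View pics/wrist8.png

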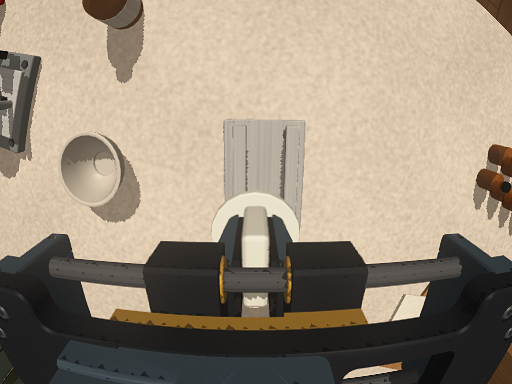

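View pics/side8c.png

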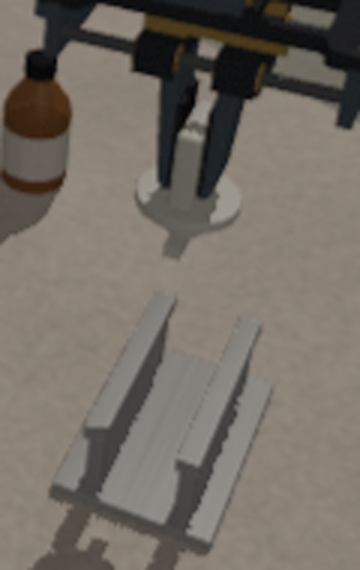

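View pics/scene8c.png

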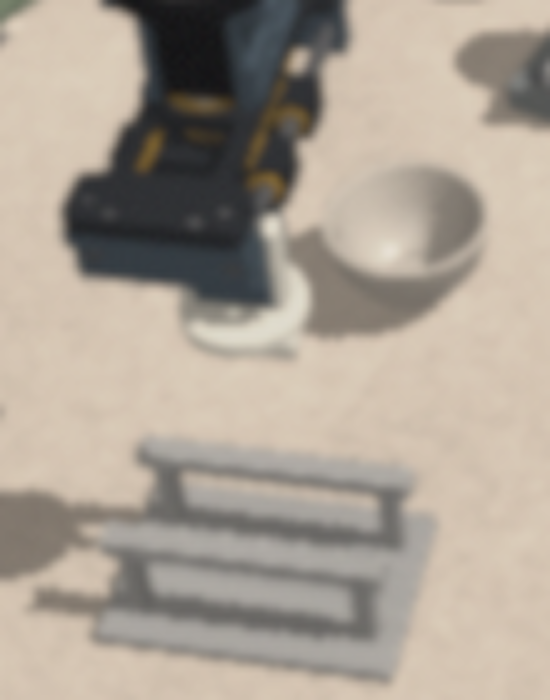

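```bash
python3 -m jog '{"xyz":[[2,5,5],[4,12,10],[5.8,20,13.4],[5.8,30,13.4],[5.8,42,13.4],[5.8,54,13.4],[5.8,62,13.4],[5.8,68,13.4],[5.8,70,13.4],[5.8,70,13.4],[5.8,70,13.4]],"angular":[[0,0.3,0],[0,0.3,0],[0,0.3,0],[0,0.3,0],[0,0.3,0],[0,0.3,0],[0,0.3,0],[0,0.3,0],[0,0.3,0],[0,0.3,0],[0,0.3,0]]}' 
python3 - <<'E'
from h import *
plan([0.543,-0.2205,0.0784],25.2)
shot('side','side9');shot('scene','scene9');shot('wrist','wrist9')
crop('side9',310,190,420,340,5,'side9c');crop('scene9',130,230,240,330,6,'scene9c');crop('wrist9',190,80,330,260,4,'wrist9c')
E
```

```text
time: 17.33
tool_pos: [0.5435, -0.2209, 0.1308]
tcp_rot: [-0.441, 1.977, -1.978]
wrist_force: [0.5, 0.1, -0.6]
finger_gap: 0.0137
shift [ 0.3 52.4 -0.6] turn [-0.03  0.   -0.03] t 17.33
```

View pics/wrist9c.png

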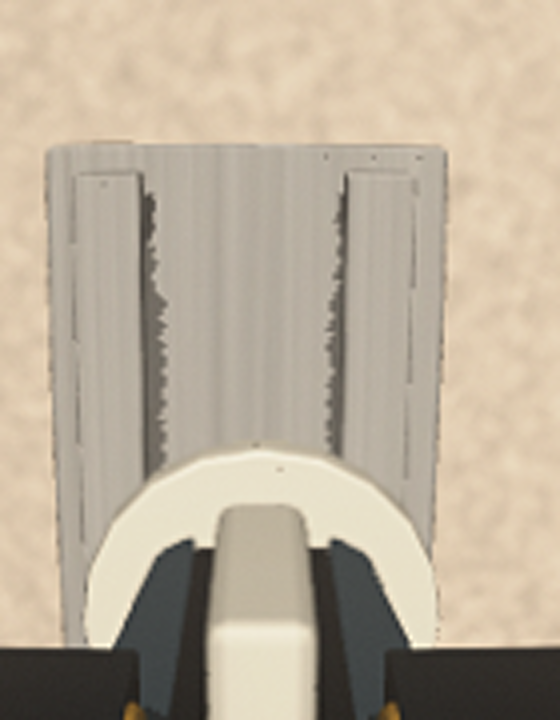

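View pics/side9c.png

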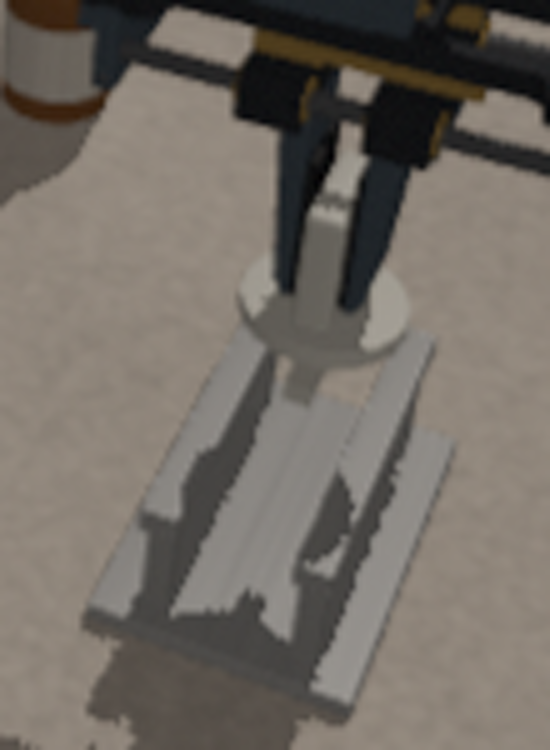

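View pics/scene9c.png

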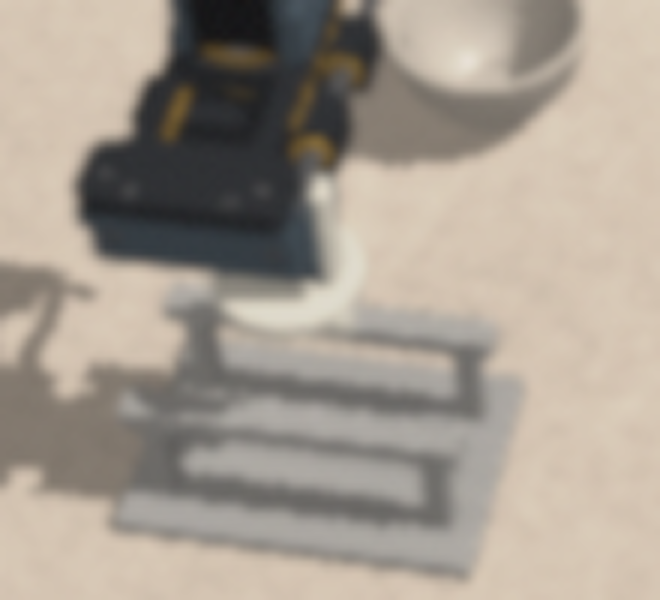

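```bash
python3 - <<'E'
from h import *
w=load('wrist9')
def M(x,y): return 190+x/4-.4,80+y/4-.4
P={}
for n,(x,y) in dict(Li=(143,180),Ri=(347,180),Li2=(147,440),Ri2=(343,440),Lo=(78,180),Ro=(415,180)).items():
    P[n]=atz(w,*M(x,y),.06,True); print(n,P[n].round(4),pt(w,*M(x+(-12 if n[0]=='L' else 12)*(1 if n[1]=='i' else -1),y+6),True).round(4))
m1=(P['Li']+P['Ri'])/2; m2=(P['Li2']+P['Ri2'])/2; u=(m1-m2)[:2];u/=np.linalg.norm(u)
print('gap',np.linalg.norm(P['Li']-P['Ri']),'yaw',np.degrees(np.arctan2(u[1],u[0])),'mid',m1,m2, 'outer mid',(P['Lo']+P['Ro'])/2)
n=np.array([-u[1],u[0]])
p,R,s=tool(); print('TCP off line (left of rails dir +)',(p[:2]-m1[:2])@n, 'centre est off',(np.array([.543,-.2205])-m1[:2])@n,'tool z.n',R[:2,2]@n,'paddle at .144?')
# paddle top centre and flange lateral
for x,y,z in ((262,640,.171),(262,560,.171),(262,450,.12)):
    X=atz(w,*M(x,y),z,True); print(X.round(4),(X[:2]-m1[:2])@n)
E
```

```text
Li [ 0.596  -0.1693  0.06  ] [ 0.594  -0.1677  0.0618]
Ri [ 0.6135 -0.2068  0.06  ] [ 0.6135 -0.2095  0.0603]
Li2 [ 0.5462 -0.1924  0.06  ] [ 0.5444 -0.1906  0.0616]
Ri2 [ 0.5639 -0.2301  0.06  ] [ 0.5642 -0.2326  0.0619]
Lo [ 0.5905 -0.157   0.06  ] [ 0.5905 -0.16    0.0612]
Ro [ 0.6196 -0.2193  0.06  ] [ 0.6174 -0.2175  0.061 ]
gap 0.041460412473086836 yaw 25.01283100655071 mid [ 0.60473068 -0.18805335  0.06      ] [ 0.55504652 -0.211235    0.06      ] outer mid [ 0.6050667  -0.18819298  0.06      ]
TCP off line (left of rails dir +) -0.003966196248354132 centre est off -0.0033025392566274447 tool z.n -0.9999938084390337 paddle at .144?
[ 0.561  -0.2124  0.171 ] -0.003538197146518635
[ 0.5704 -0.2079  0.171 ] -0.003508199840614345
[ 0.5698 -0.2083  0.12  ] -0.00354345317908035
```

```bash
python3 -m jog '{"xyz":[[0,4,-1],[0,10,-2.8],[0,16,-2.8],[0,22,-2.8],[0,28,-2.8],[0,33,-2.8],[0,37,-2.8],[0,41,-2.8],[0,44,-2.8],[0,46,-2.8],[0,46,-2.8]],"angular":[[0,0,0],[0,0,0],[0,0,0],[0,0,0],[0,0,0],[0,0,0],[0,0,0],[0,0,0],[0,0,0],[0,0,0],[0,0,0]]}' 
python3 - <<'E'
from h import *
print(manip.sense()['wrist_force'],manip.sense()['moment'])
shot('side','side10');shot('wrist','wrist10')
crop('side10',310,190,420,340,5,'side10c')
E
```

```text
time: 18.4
tool_pos: [0.5418, -0.2182, 0.084]
tcp_rot: [-0.443, 1.978, -1.978]
wrist_force: [-0.3, 0.7, -1.0]
finger_gap: 0.0136
[-0.2983245   0.65024076 -1.0457972 ] [0.02896087 0.10335949 0.00874226]
```

View pics/side10c.png

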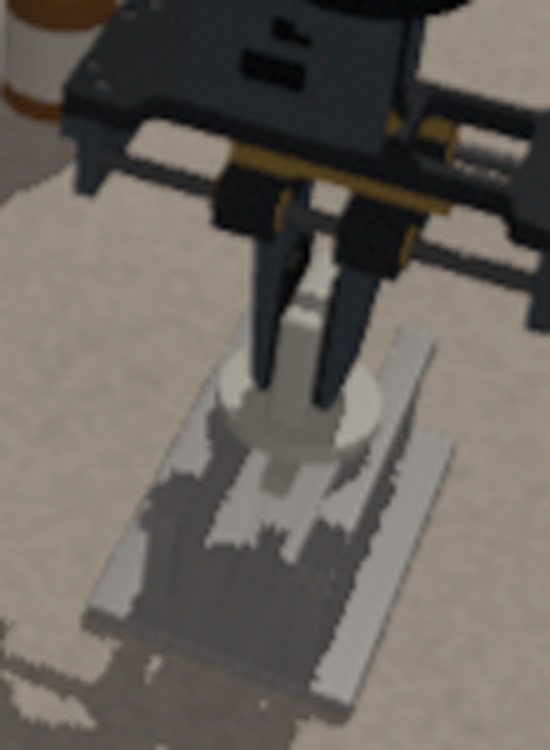

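```bash
python3 -m jog '{"xyz":[[0,1,0],[0,2,0],[0,3,0],[0,4,0],[0,4.5,0],[0,5,0],[0,5,0],[0,5,0]],"angular":[[0,0,0],[0,0,0],[0,0,0],[0,0,0],[0,0,0],[0,0,0],[0,0,0],[0,0,0]]}' 
python3 - <<'E'
from h import *
print(manip.sense()['wrist_force'],manip.sense()['moment'])
E
```

```text
time: 19.17
tool_pos: [0.542, -0.2183, 0.0795]
tcp_rot: [-0.442, 1.978, -1.978]
wrist_force: [-0.2, -0.5, -1.2]
finger_gap: 0.014
[-0.23564685 -0.54071354 -1.19971114] [ 0.01057277  0.11472137 -0.02739664]
```

```bash
python3 -m jog '{"xyz":[[0,0.5,0],[0,1,0],[0,1.3,0],[0,1.5,0],[0,1.5,0]],"angular":[[0,0,0],[0,0,0],[0,0,0],[0,0,0],[0,0,0]]}' 
python3 - <<'E'
from h import *
print(manip.sense()['wrist_force'],manip.sense()['moment'])
d=shot('side','side11')
crop('side11',310,190,420,340,5,'side11c')
E
```

```text
time: 19.58
tool_pos: [0.5419, -0.2183, 0.0779]
tcp_rot: [-0.442, 1.978, -1.978]
wrist_force: [-0.2, -1.1, -0.8]
finger_gap: 0.014
[-0.21725175 -1.10893157 -0.81010802] [0.02665058 0.08914962 0.04958367]
```

View pics/side11c.png

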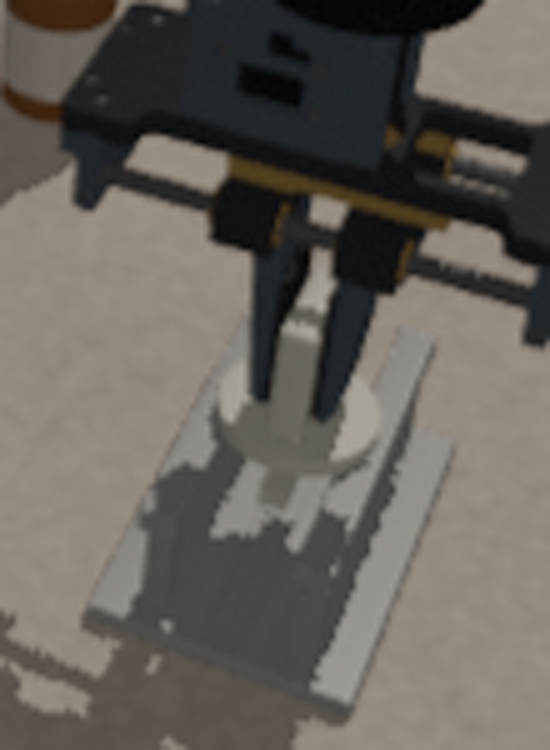

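Not in contact yet; go down in fine steps.

```bash
python3 -m jog '{"xyz":[[0,0.4,0],[0,0.8,0],[0,1.2,0],[0,1.2,0],[0,1.2,0]],"angular":[[0,0,0],[0,0,0],[0,0,0],[0,0,0],[0,0,0]]}'
python3 -m jog '{"xyz":[[0,0.4,0],[0,0.8,0],[0,1,0],[0,1,0],[0,1,0]],"angular":[[0,0,0],[0,0,0],[0,0,0],[0,0,0],[0,0,0]]}'
python3 - <<'E'
from h import *
print(manip.sense()['wrist_force'],manip.sense()['moment'])
E
```

```text
time: 20.05
tool_pos: [0.5421, -0.2183, 0.0774]
tcp_rot: [-0.442, 1.977, -1.978]
wrist_force: [-1.3, 0.5, 5.4]
finger_gap: 0.014
time: 20.47
tool_pos: [0.5421, -0.2183, 0.0774]
tcp_rot: [-0.441, 1.977, -1.978]
wrist_force: [-3.8, 1.4, 11.0]
finger_gap: 0.0138
[-3.76323678  1.36916267 10.99361381] [0.32297588 0.74155164 0.04680037]
```

```bash
python3 -m jog '{"xyz":[[0,-0.8,0],[0,-1.6,0],[0,-1.6,0]],"angular":[[0,0,0],[0,0,0],[0,0,0]]}'
python3 -m jog '{"xyz":[[0,0,0],[0,0,0],[0,0,0],[0,0,0],[0,0,0],[0,0,0],[0,0,0],[0,0,0]],"angular":[[0,0,0],[0,0,0],[0,0,0],[0,0,0],[0,0,0],[0,0,0],[0,0,0],[0,0,0]]}' 0.5
python3 - <<'E'
from h import *
d=shot('side','side12');shot('wrist','wrist12')
crop('side12',310,190,420,340,5,'side12c')
E
```

```text
time: 20.72
tool_pos: [0.5421, -0.2183, 0.0774]
tcp_rot: [-0.442, 1.978, -1.978]
wrist_force: [-0.8, 0.6, 3.0]
finger_gap: 0.0135
time: 21.38
tool_pos: [0.542, -0.2183, 0.0773]
tcp_rot: [-0.442, 1.978, -1.978]
wrist_force: [0.7, -1.3, 0.5]
finger_gap: 0.0456
```

View pics/side12c.png

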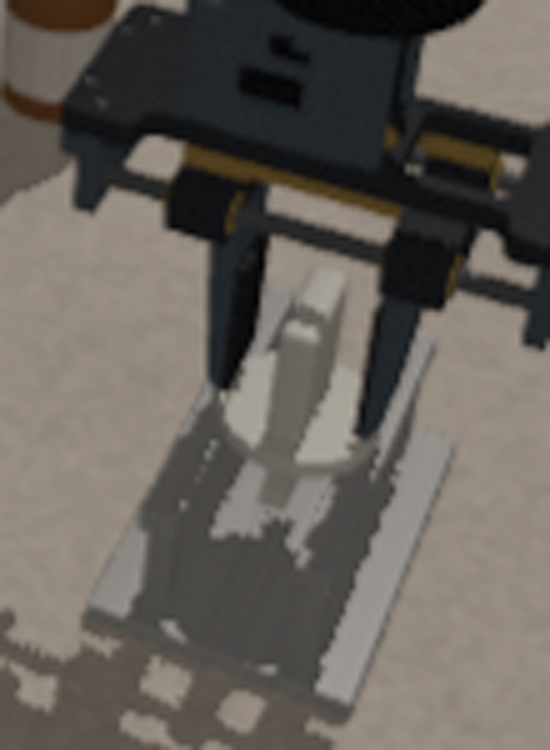

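View pics/wrist12.png

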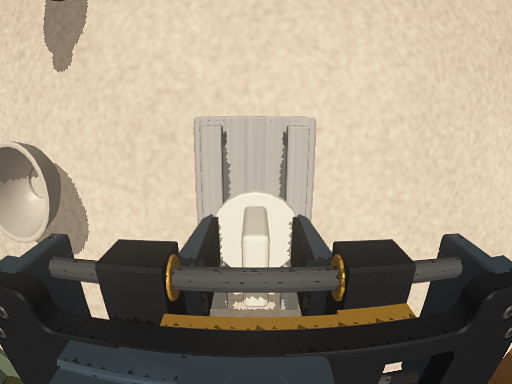

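Released and standing on both rails, centred (256 vs. rails' mid ≈255). Retreat straight up.

```bash
python3 -m jog '{"xyz":[[0,-4,0],[0,-10,0],[0,-18,0],[0,-28,0],[0,-40,0],[0,-54,0],[0,-70,0],[0,-88,0],[0,-106,0],[0,-120,0],[0,-130,0],[0,-130,0]],"angular":[[0,0,0],[0,0,0],[0,0,0],[0,0,0],[0,0,0],[0,0,0],[0,0,0],[0,0,0],[0,0,0],[0,0,0],[0,0,0],[0,0,0]]}'
python3 - <<'E'
from h import *
for n in ('side','scene','wrist'): shot(n,n+'13')
crop('side13',310,190,420,340,5,'side13c');crop('wrist13',180,80,340,280,4,'wrist13c');crop('scene13',130,200,240,330,5,'scene13c')
E
```

```text
time: 22.48
tool_pos: [0.5432, -0.2188, 0.2107]
tcp_rot: [-0.437, 1.973, -1.979]
wrist_force: [-0.6, -0.5, 0.7]
finger_gap: 0.0456
```

View pics/side13c.png

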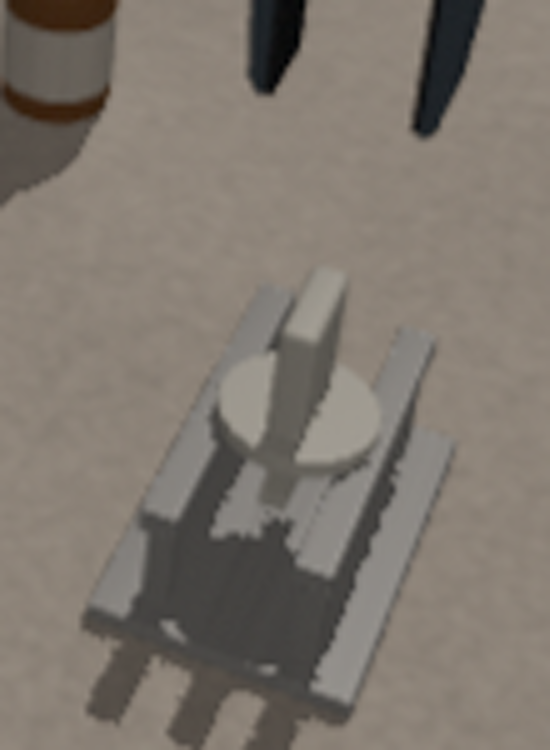

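View pics/side13.png

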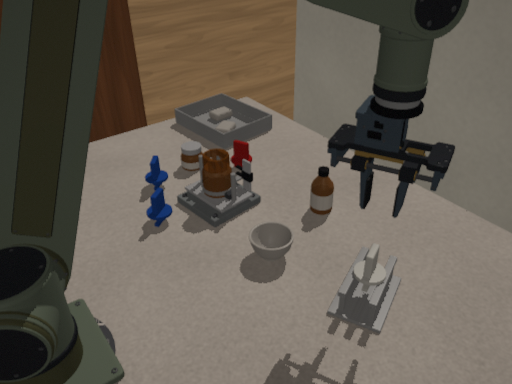

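View pics/scene13c.png

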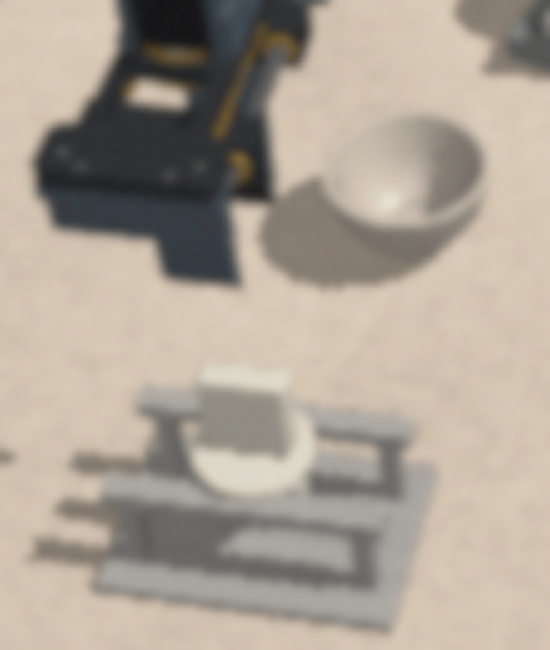

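View pics/wrist13c.png

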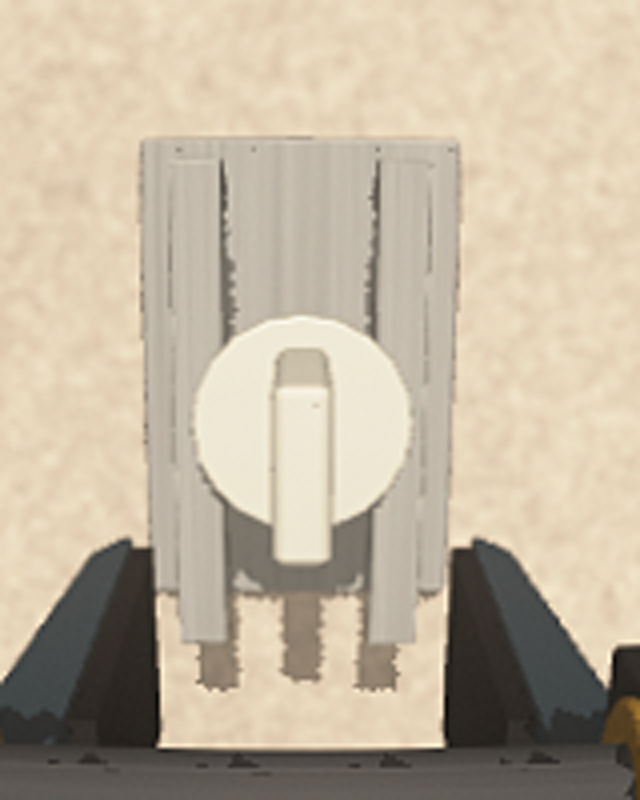

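```bash
python3 -m jog '{"xyz":[[0,0,0],[0,0,0],[0,0,0],[0,0,0]],"angular":[[0,0,0],[0,0,0],[0,0,0],[0,0,0]]}'
python3 - <<'E'
from h import *
p,d=load('side1'),load('side13')
for n,(u,v) in dict(tester_pointer=(237,177),bottle=(321,200),mortar=(268,238),jar=(190,155)).items(): print(n,pt(p,u,v).round(3),pt(d,u,v).round(3))
print(manip.close_job())
E
```

```text
time: 22.97
tool_pos: [0.5418, -0.2182, 0.2068]
tcp_rot: [-0.443, 1.979, -1.978]
wrist_force: [0.0, 1.2, 0.3]
finger_gap: 0.0458
tester_pointer [0.562 0.244 0.036] [0.561 0.243 0.037]
bottle [0.652 0.027 0.045] [0.654 0.028 0.043]
mortar [0.485 0.013 0.023] [0.484 0.012 0.024]
jar [0.512 0.399 0.05 ] [0.511 0.396 0.052]
the job is handed in; nothing more can be done
None
```

The pull test, the twist and the hanging are all done, and I handed the job in at about 23 s. No verdict is reported.

- **Pull:** I drew the white stopper up about 28 mm at about 18 mm/s. By image and depth the pointer stood about mid-way between the prongs, about 1 mm low. The force was about 11.5 N, as the spring should give. It stayed there for over 2 s, then I eased it back down at the same pace.
- **Twist and lift:** I turned the stopper about 71° anticlockwise with the platform down. It then lifted out with only about 1.2 N on the wrist, which is its own weight.
- **Hanging:** I lowered it between the rails until it touched, then released it. In the last pictures it hangs upright on both rails, centred on their middle line and near the rack's centre.
- **Last checks:** The pointer is back at its resting height (0.036–0.037 m, before and after). The bottle, small jar and mortar read within 4 mm of where they started. The gripper is clear above the rack.

The cameras disagreed by about 3–4 mm on the rack's middle line. I followed the wrist view for most of that, and the final wrist picture agreed with it.

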